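# Clip the work lamp to the post ring above the sheet panel

### The job

Hang the cordless work lamp over the sheet panel: press the sprung gate of its snap hook open on the ring of the tool post, hook it on so that the gate snaps shut, then let the lamp down gently and let go, leaving it hanging still from the ring. Go easy on the open gate and the ring, do not let the lamp drop or swing down hard, and leave the other things on the bench where they are.

Things in the scene. Friction and masses are not known exactly. Their poses are not given: they have to be found in the camera images.
- lamp: Grey cordless lamp, 0.3-0.45 kg, snap hook at one end; lies on a flank at the start. Origin: centre of the case's underside as it lies; x along the lamp to the hook, z up, y across. Case: x -45 to 40 mm, 40 mm thick (y, flat sides to grip), z 0 to 66; mass centre near x 5, z 33. The lens (x -45) looks down once hung. Hook: loop of 8 mm round bar in the plane y = 0, x 46 to 116 mm.
- hook_seat (a point): on the lamp (x 101, y 0, z 35.5 mm): the place of the ring's bar axis when the bar sits in the end of the hook's bow, which narrows to a rounded V at x 108 mm. The loop's solid spine is on the upper side (bar axis z 53 mm); inside, the loop is 27 mm wide between spine and shut gate. Let go, the lamp swings to hang below the ring; a small swing dies out in about 4 s
- hook_mouth (a point): on the lamp (x 79, y 0, z 18 mm): on the axis of the shut gate, where the ring's bar should press. The gate, 7 mm thick, lies on the loop's underside from its hinge at x 58 to the nose. Lower the level lamp with the near bar under x 75 to 83 mm, pressing until the gate meets its stop; then draw the lamp back (its -x) 22 mm: the bar slips over the nose into the bow and the gate snaps shut
- hook_nose (a point): on the lamp (x 90, y 0, z 18 mm): tip of the nose, the fixed 8 mm bar end on which the shut gate closes. The ring's bar axis must be at lamp z 27 mm or more to pass over it, and comes to z 35 mm in the bow
- gate (a joint): angle of the hook's gate: 0 shut, grows as it is pressed inwards, stop at 0.9 rad; a spring shuts it. Pressing it takes about 2 N at first and 5 N near the stop (at 22 mm from its hinge), after which the force rises steeply; the open gate must not be loaded with more than 20 N. The bar can pass the nose at about 0.7 rad and above
- post: Tool post fixed on the bench: foot 110 mm across, tube 25 mm thick, 320 mm high. Origin on the tube's axis at bench level, z up. A clamped arm on its -x side (facing the robot within about 0.3 rad) ends in a level steel ring of 9 mm round bar, 62 mm outside, 44 mm inside, centre at x -118.5 mm, y 0. Arm and ring do not give way. They take 35 N at most
- ring_foot (a point): point on the bench right below the axis of the ring's near bar (post frame x -145 mm, y 0); the bar runs along the post's y there. The bar's axis is 210 to 260 mm above this point, wherever the collar was clamped: the height is not measured and must be felt for or seen
- panel: Sheet panel lying fixed on the bench below the ring, 200 x 180 x 4 mm with two windows; origin at the centre of its underside
- pliers: Locking pliers lying on the bench, 190 mm long, 16 mm high; leave alone
- jug: Black oil jug, 75 x 140 x 210 mm; leave alone
- spool: Black wire spool lying flat, 150 mm across, 60 mm high; leave alone
- bottle: Clear bottle, 60 mm across, 150 mm high; leave alone
- collet_a: Steel tap collet on the bench, 38 mm across, 34 mm high; leave alone
- collet_b: Steel tap collet standing on a corner strip of the panel, 38 mm across, 34 mm high; leave alone
- screwdriver: Screwdriver lying on the bench, 200 mm long; leave alone

How it is judged:
On the way, in this order (a step that is already met when the one before it is completed fails the run):
1. the lamp is lifted off the bench (height (world z) of lamp above 0.06 m), for 0.1 s.
2. the ring presses the gate open (value of joint gate above 0.5 rad and contact force between lamp and post above 0.5 N), for 0.05 s.
3. the gate has snapped shut with the ring inside the hook (value of joint gate below 0.08 rad and x of hook_seat in the frame of post between -0.162 and -0.085 m and z of hook_seat in the frame of post between 0.196 and 0.274 m), for 0.2 s.
At the end, for the whole second after the job is handed in: the lamp hangs by its shut snap hook (gate below 0.08 rad) from the ring, hook up and lens down within 0.25 rad, its weight on the ring, let go and all but still (slower than 80 mm/s) (all of step 3 and angle between lamp's own x axis and vertical below 0.25 rad and y of hook_seat in the frame of post between -0.038 and 0.038 m and height (world z) of lamp above 0.08 m and contact force between lamp and post above 1 N and linear speed of lamp below 0.08 m/s); the robot touches nothing.
It fails at once if the lamp presses on the ring or post with more than 20 N while its gate is open, or with more than 35 N at any time ((contact force between lamp and post above 20 N and value of joint gate above 0.3 rad) or contact force between lamp and post above 35 N).
It fails at once if the lamp drops or swings down hard: faster than 1 m/s while not held (linear speed of lamp above 1 m/s and contact force between the fingers and lamp below 0.2 N).
It fails at once if another thing on the bench is shifted by more than 30 mm (distance of any of pliers, jug, spool, bottle, collet_a, collet_b, screwdriver from where it was at the start of the episode above 0.03 m).
It also fails if it takes over 64 s, if anything falls off the work surface, if the arm or the gripper's body presses on something with over 40 N, if the wrist force passes 120 N, or if a joint passes its speed limit or range.

### The arm

A 6-joint arm with a two-finger parallel gripper is mounted at the origin on the work surface. World frame = base frame: x ahead of the robot, y to its left, z up, the work surface at z = 0. Lengths are in m, angles in rad, forces in N, time in s.
With the tool pointing down it reaches from about 0.375 to 0.925 m from the base axis. Payload 5.7 kg.
Tool frame: the origin (TCP) lies midway between the tips of the shut fingers; the grasp point (between the pads) lies 19 mm behind it; z points along the fingers, x is the direction in which the jaws open and shut, and the axes are right-handed (so a half turn about z gives the same grasp; the last joint's range is limited). The gripper opens to 88 mm and grips with 3 to 60 N. Pads are 20 mm wide; open, the fingers measure 115 mm over their backs; the gripper's body (75 mm by 178 mm) begins 61 mm behind the grasp point.
Start: joints at [1.115, 0.359, 1.51, -0, 1.272, -0.115], TCP at [0.201, 0.565, 0.223] pointing down, gripper open.
Joint ranges: [-2.97, 2.97], [-1.01, 2.36], [0.21, 2.38], [-0.96, 4.11], [0.2, 2.71], [-2.98, 2.98]. Speed limits (rad/s): [2.39, 2.39, 3.14, 3.14, 3.14, 3.14].

### API

Orientations are given as a unit quaternion [x, y, z, w].
In Python, from bench import move_ptp, servo_line, goto_joints, move_gripper, sleep, inverse_kinematics, capture, PlanningError, close_job, spot_in, silhouettes, current_clock, current_joint_pos, current_qvel, current_joint_torque, current_position, current_orientation, current_force, current_torque, current_finger_gap gives the robot as it stands. Calls block until the motion is done:
- move_ptp(position, orientation): joint-space move of the TCP to a pose.
- servo_line(position, orientation=None, rate=0.15, contact_N=None): straight line of the TCP; orientation=None keeps the orientation; rate is the mean speed in m/s. With contact_N (N) it stops when the force on the tool has changed by that much, and returns True; else False.
- goto_joints(angles): joint-space move.
- move_gripper(opening): finger opening in m; the grip force is fixed at half the most; returns when the fingers have stopped.
- sleep(seconds).
- inverse_kinematics(position, orientation): joint angles nearest the present ones, or None.
- capture(name): name is "side" or "top"; returns a dict with "image" (480x640x3 uint8, blue, green, red), "range_z" (480x640 float32, m along the optical axis (not along the pixel's ray), 0 where there is no reading), "intrinsics" (3x3 intrinsics, pixels), "k1" (the pictures are not rectified: a ray, as slopes to the right and down, at radius r is drawn at 1 + k1 r^2 times it, then the intrinsics apply), "R" (3x3) and "t" (3): a world point X has camera coordinates R X + t. Camera axes: x right, y down, z forward; pixel columns grow to the right and rows downward; lengths in m; the calibration is good to about 2 mm. A picture is of the moment at which its call begins.
A pose or a line that the arm cannot do raises PlanningError and nothing moves.
- close_job(): hands the job in, once; it reports no verdict.
Trained networks look in the newest picture that a camera, given by its name, has taken for a name from the list of things; names that differ only in an ending like _2 or _b are one class to them, and where a whole thing is asked for, a point or a joint stands for the part that bears it (a point fixed in the world has none). Each returns a list of dicts, best first, with "conf" (0 to 1); they miss things now and then, are a little off and sometimes report something else, mostly with a low value. They report only what shows in the picture. A call takes as long as a camera call.
- spot_in(camera, query): "xy" ([column, row] in pixels, amid what is visible of it).
- silhouettes(camera, query): "region" (480x640 bool, what is visible of it) and "xy" ([column, row] in pixels, amid what is visible of it).
Readings, each from a call of its own:
- current_clock(): time.
- current_joint_pos(): joint angles.
- current_qvel(): joint speeds.
- current_joint_torque(): joint torques, N m.
- current_position(): TCP position.
- current_orientation(): TCP orientation.
- current_force(): force on the tool from outside, world axes, zero at the start.
- current_torque(): the same for the moment, N m.
- current_finger_gap(): finger opening in m.
Only numpy, scipy, OpenCV 4.12 (cv2) and the standard library are available. Lean on these libraries where they do the work, as an engineer would, in place of code of your own. Each camera call takes 0.05 s, during which the arm holds its last target. There are 200 camera calls.

## Working session

There is one attempt and no reset: what is moved stays moved. The work goes in short steps, each a Python script; the robot and the scene stay as the last script left them, time stands still between calls to the robot, and variables do not carry over. Pictures are saved under pics/ and viewed, about 8 in all and at most 12, crops included, and the job is handed in when it is done.

```bash
mkdir -p pics; ls
cat > h.py <<'E'
import numpy as np, cv2
from bench import *
def deproj(c,uv,z):
    # z along optical axis; uv Nx2
    K=np.array(c["intrinsics"]);uv=np.asarray(uv,float).reshape(-1,2);z=np.asarray(z,float).ravel()
    d=np.array([c["k1"],0,0,0,0],float)
    n=cv2.undistortPoints(uv.reshape(-1,1,2),K,d).reshape(-1,2)
    P=np.c_[n*z[:,None],z]
    return (P-np.array(c["t"]))@np.array(c["R"])
def cloud(c):
    v,u=np.mgrid[0:480,0:640]
    return deproj(c,np.c_[u.ravel(),v.ravel()],c["range_z"].ravel()).reshape(480,640,3)
def project(c,X):
    X=np.asarray(X,float).reshape(-1,3)
    return cv2.projectPoints(X,cv2.Rodrigues(np.array(c["R"]))[0],np.array(c["t"],float),np.array(c["intrinsics"]),np.array([c["k1"],0,0,0,0],float))[0].reshape(-1,2)
E
python3 - <<'E'
from h import *
import pickle
for n in ("side","top"):
    c=capture(n); cv2.imwrite(f"pics/{n}0.png",c["image"]); P=cloud(c); ok=c["range_z"]>0
    pickle.dump(c,open(n+"0.pkl","wb"))
    print(n,"cam at",(-np.array(c["R"]).T@np.array(c["t"])).round(3),"k1",c["k1"],"f",c["intrinsics"][0][0])
    for q in ("lamp","post","hook_mouth","panel","jug","spool","bottle","collet_a","pliers","screwdriver"):
        for s in silhouettes(n,q)[:3]:
            m=s["region"]&ok; p=P[m]
            if len(p)==0: print(q,s["conf"],s["xy"],"nodepth");continue
            print(q,round(s["conf"],2),np.round(s["xy"]),m.sum(),"med",np.median(p,0).round(3),"lo",np.percentile(p,2,0).round(3),"hi",np.percentile(p,98,0).round(3))
            if q in("lamp","post"): np.save(f"{q}_{n}_{round(s['conf'],2)}.npy",s["region"])
print(current_clock())
E
```

```text
pics
side cam at [ 0.188 -0.685  0.801] k1 -0.12508274988192644 f 502.450965345832
lamp 0.67 [403. 418.] 416 med [ 0.502 -0.456  0.018] lo [ 0.49  -0.469  0.004] hi [ 0.521 -0.438  0.034]
lamp 0.64 [309. 342.] 1966 med [ 0.439 -0.266  0.052] lo [ 0.395 -0.299  0.005] hi [ 0.534 -0.231  0.065]
lamp 0.5 [352. 248.] 795 med [ 0.648 -0.09   0.011] lo [ 0.579 -0.124 -0.003] hi [ 0.722 -0.064  0.016]
post 0.81 [346. 139.] 2741 med [0.751 0.094 0.15 ] lo [ 0.626  0.053 -0.   ] hi [0.813 0.154 0.316]
post 0.45 [350. 251.] 806 med [ 0.645 -0.09   0.011] lo [ 0.576 -0.124 -0.003] hi [ 0.721 -0.068  0.016]
hook_mouth 0.67 [309. 341.] 2066 med [ 0.44  -0.266  0.052] lo [ 0.394 -0.299  0.005] hi [ 0.533 -0.23   0.065]
panel 0.89 [286. 225.] 3067 med [0.58  0.066 0.002] lo [ 0.484 -0.022 -0.002] hi [0.686 0.167 0.005]
panel 0.18 [257. 140.] 2252 med [0.657 0.363 0.056] lo [ 0.596  0.311 -0.001] hi [0.733 0.445 0.06 ]
jug 0.82 [481. 357.] 8086 med [ 0.622 -0.476  0.141] lo [ 0.583 -0.533  0.014] hi [ 0.668 -0.411  0.209]
spool 0.58 [259. 141.] 2269 med [0.656 0.363 0.056] lo [ 0.595  0.311 -0.   ] 
[... 1501 characters left out ...]
.735 -0.215  0.101] lo [ 0.719 -0.246  0.01 ] hi [ 0.764 -0.193  0.152]
collet_a 0.73 [224. 303.] 242 med [0.482 0.138 0.026] lo [0.466 0.123 0.017] hi [0.5   0.157 0.041]
collet_a 0.68 [138. 340.] 579 med [0.406 0.324 0.024] lo [0.387 0.277 0.014] hi [0.438 0.455 0.029]
collet_a 0.63 [491. 290.] 236 med [ 0.507 -0.443  0.021] lo [ 0.491 -0.458  0.005] hi [ 0.524 -0.431  0.037]
pliers 0.7 [326. 227.] 623 med [ 0.656 -0.082  0.015] lo [ 0.587 -0.119  0.002] hi [ 0.721 -0.064  0.02 ]
pliers 0.26 [410. 318.] 1242 med [ 0.447 -0.25   0.063] lo [ 0.399 -0.293  0.   ] hi [ 0.534 -0.218  0.069]
screwdriver 0.7 [131. 337.] 609 med [0.408 0.329 0.023] lo [0.388 0.277 0.014] hi [0.432 0.429 0.029]
1.1
```

Run:
```python
from h import *
a=cv2.imread("pics/side0.png");b=cv2.imread("pics/top0.png")
# crops: lamp + post from both
A=cv2.resize(a[280:400,250:410],(400,300));B=cv2.resize(b[270:360,350:470],(400,300))
C=cv2.resize(a[40:220,260:440],(400,300));D=cv2.resize(b[120:270,180:330],(400,300))
cv2.imwrite("pics/m0.png",np.vstack([np.hstack([A,B]),np.hstack([C,D])]))
```

```text
(no output)
```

View pics/m0.png

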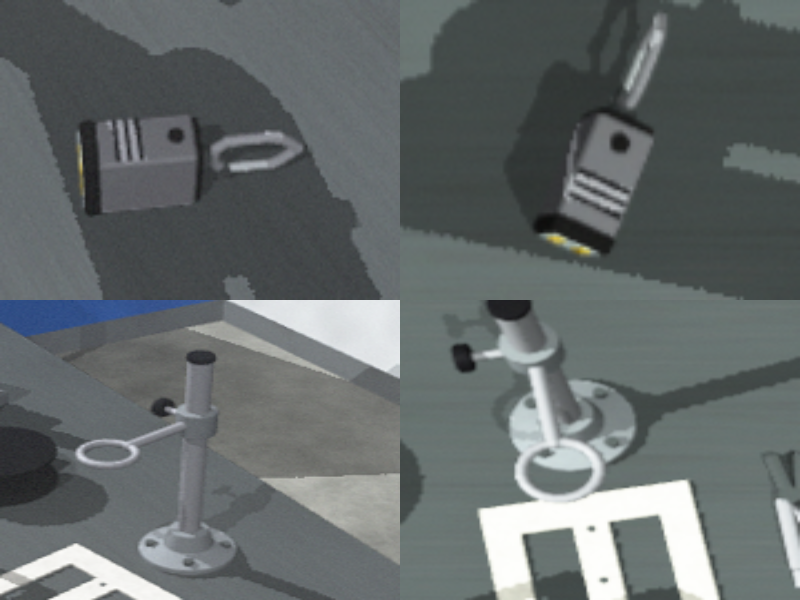

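View pics/side0.png

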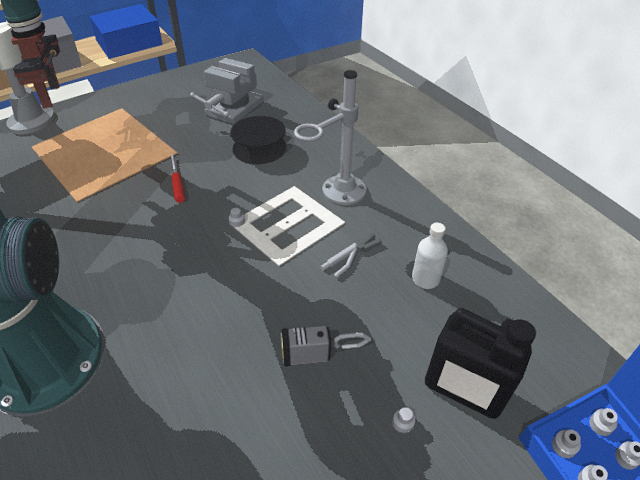

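```bash
ls *.npy
python3 - <<'E'
from h import *
import pickle
from scipy.optimize import least_squares
from glob import glob
for n,rl,rp in(("side","lamp_side_0.64","post_side_0.81"),("top","lamp_top_0.95","post_top_0.63")):
    c=pickle.load(open(n+"0.pkl","rb"));P=cloud(c);ok=c["range_z"]>0
    L=P[np.load(rl+".npy")&ok]; 
    t=L[(L[:,2]>.058)&(L[:,2]<.075)]
    r=cv2.minAreaRect((t[:,:2]*1000).astype(np.float32)); print(n,"lamp top rect",np.round(r[0],1),np.round(r[1],1),round(r[2],1),"z",np.median(t[:,2]).round(4),len(t))
    hk=L[(L[:,2]<.058)&(np.hypot(*(L[:,:2]-np.array(r[0])/1000).T)>.055)]; print(" hook pts",len(hk),"mean",hk.mean(0).round(4),"far",hk[np.argsort(-np.hypot(*(hk[:,:2]-np.array(r[0])/1000).T))[:8]].mean(0).round(4))
    d=hk.mean(0)[:2]-np.array(r[0])/1000; print(" hook yaw",np.degrees(np.arctan2(d[1],d[0])).round(1))
    Q=P[np.load(rp+".npy")&ok]
    f=Q[(Q[:,2]>.004)&(Q[:,2]<.018)]; 
    ci=lambda p,x0:least_squares(lambda x:np.hypot(p[:,0]-x[0],p[:,1]-x[1])-x[2],x0,loss="soft_l1",f_scale=.002).x
    tube=Q[(Q[:,2]>.07)&(Q[:,2]<.2)]
    s=least_squares(lambda x:np.hypot(tube[:,0]-x[0],tube[:,1]-x[1])-.0125,[.78,.08],loss="soft_l1",f_scale=.002).x
    top=Q[Q[:,2]>.312]; print(" tube axis",s.round(4),"top cap mean",top.mean(0).round(4),len(top))
    g=Q[(Q[:,2]>.19)&(Q[:,2]<.28)]; g=g[np.hypot(g[:,0]-s[0],g[:,1]-s[1])>.08]
    fit=least_squares(lambda x:np.hypot(g[:,0]-x[0],g[:,1]-x[1])-.0265,g.mean(0)[:2],loss="soft_l1",f_scale=.002).x
    print(" ring",fit.round(4),"z",np.percentile(g[:,2],[5,25,50,75,95]).round(4),len(g),"dist",np.hypot(*(fit-s)).round(4),"yaw",np.degrees(np.arctan2(*(fit-s)[::-1])).round(1))
    near=g[np.hypot(*(g[:,:2]-fit).T)<.034]; print("  near z",np.percentile(near[:,2],[25,50,75,90]).round(4), len(near))
E
```

```text
lamp_side_0.5.npy
lamp_side_0.64.npy
lamp_side_0.67.npy
lamp_top_0.95.npy
post_side_0.45.npy
post_side_0.81.npy
post_top_0.63.npy
side lamp top rect [ 437.3 -254.2] [38.2 83.4] 62.9 z 0.0621 854
 hook pts 270 mean [ 0.516  -0.2889  0.0333] far [ 0.5455 -0.2944  0.0214]
 hook yaw -23.8
 tube axis [0.7484 0.0886] top cap mean [0.7596 0.1012 0.3167] 78
 ring [0.6451 0.0784] z [0.2205 0.2227 0.2248 0.226  0.2279] 239 dist 0.1038 yaw -174.4
  near z [0.2227 0.2248 0.226  0.2271] 239
top lamp top rect [ 459.2 -259.7] [ 40.4 132.1] 64.8 z 0.0649 814
 hook pts 162 mean [ 0.4835 -0.2669  0.0381] far [ 0.5419 -0.2986  0.0344]
 hook yaw -16.5
 tube axis [0.7466 0.0918] top cap mean [0.7598 0.1058 0.32  ] 203
 ring [0.6456 0.0841] z [0.2257 0.2277 0.2289 0.23   0.2319] 365 dist 0.1013 yaw -175.6
  near z [0.2277 0.2289 0.23   0.2311] 365
```

```bash
cat >> h.py <<'E'
from scipy.spatial.transform import Rotation as Ro
G=np.array([.015,0,.021])       # TCP in lamp frame
S=-1                            # tool x = S * lamp y
YAW=np.radians(11.0)
def lampR(yaw,tilt=0.):         # tilt: hook end up
    return Ro.from_euler('z',yaw).as_matrix()@Ro.from_euler('y',-tilt).as_matrix()
def pose(pt,lp,yaw=YAW,tilt=0.):
    """TCP pose that puts lamp-frame point lp (m) at world pt"""
    R=lampR(yaw,tilt); p=np.asarray(pt)+R@(G-np.asarray(lp))
    T=np.c_[S*R[:,1],np.cross(-R[:,2],S*R[:,1]),-R[:,2]]
    return p,Ro.from_matrix(T).as_quat()
E
python3 - <<'E'
import h; from h import *
bar=np.array([.6195,.076,.2255])
for s in(1,-1):
    h.S=s; print("S",s)
    for lab,a in [("grasp",pose([.440,-.253,0],[0,0,0],np.radians(-26)))]+[(t,pose(bar,[.098,0,.0355],YAW,np.radians(t))) for t in(0,30,60,70,80,90)]:
        q=inverse_kinematics(*a); print(lab,a[0].round(3),None if q is None else np.round(q,2))
E
```

```text
S 1
grasp [ 0.453 -0.26   0.021] [-0.65  0.52  1.87 -0.    0.75 -1.77]
0 [0.538 0.06  0.211] [-0.02  0.29  1.65 -0.    1.2  -1.78]
30 [0.556 0.064 0.171] [-0.11  0.17  2.1   0.41  0.39 -2.22]
60 [0.591 0.07  0.146] None
70 [0.605 0.073 0.143] None
80 [0.619 0.076 0.141] None
90 [0.634 0.079 0.142] None
S -1
grasp [ 0.453 -0.26   0.021] [-0.65  0.52  1.87 -0.    0.75  1.37]
0 [0.538 0.06  0.211] [-0.02  0.29  1.65 -0.    1.2   1.36]
30 [0.556 0.064 0.171] [-0.11  0.17  2.1   0.41  0.39  0.93]
60 [0.591 0.07  0.146] None
70 [0.605 0.073 0.143] None
80 [0.619 0.076 0.141] None
90 [0.634 0.079 0.142] None
```

```bash
cat >> h.py <<'E'
ALPHA=np.radians(30); GR=np.array([.008,0,.040])  # gripper lean towards hook; grasp point in lamp
def pose(pt,lp,yaw=YAW,tilt=0.):
    R=lampR(yaw,tilt); zt=np.array([-np.sin(ALPHA),0,-np.cos(ALPHA)]); g=GR+.019*zt
    p=np.asarray(pt)+R@(g-np.asarray(lp)); x=np.array([0,S*1.,0])
    T=R@np.c_[x,np.cross(zt,x),zt]
    return p,Ro.from_matrix(T).as_quat()
E
python3 - <<'E'
import h; from h import *
bar=np.array([.6195,.076,.2255])
for al in(20,30,40):
  for gx in(-.01,.008,.022):
    h.ALPHA=np.radians(al);h.GR=np.array([gx,0,.04]); out=[]
    g=inverse_kinematics(*pose([.440,-.253,0],[0,0,0],np.radians(-26)))
    h0=inverse_kinematics(*pose(bar+[0,0,.06],[.081,0,.01],YAW))
    for y in(0,11,22):
      best=None
      for t in range(0,91,5):
        q=inverse_kinematics(*pose(bar,[.098,0,.0355],np.radians(y),np.radians(t)))
        if q is not None: best=(t,np.round(q,2))
      out.append((y,best))
    print(al,gx,g is not None,h0 is not None,[(y,b[0]) for y,b in out],out[1][1][1], None if g is None else np.round(g,2))
E
```

```text
20 -0.01 True True [(0, 70), (11, 70), (22, 75)] [-0.18  0.49  2.37  2.64  0.62 -1.4 ] [-0.62  0.65  1.65 -0.06  1.19  1.44]
20 0.008 True True [(0, 70), (11, 70), (22, 75)] [-0.17  0.43  2.35  2.59  0.55 -1.33] [-0.62  0.67  1.61 -0.06  1.21  1.44]
20 0.022 True True [(0, 75), (11, 75), (22, 80)] [-0.18  0.48  2.38  2.66  0.7  -1.41] [-0.61  0.68  1.57 -0.06  1.23  1.44]
30 -0.01 True True [(0, 85), (11, 85), (22, 90)] [-0.17  0.59  2.37  2.73  0.8  -1.49] [-0.61  0.74  1.52 -0.08  1.4   1.45]
30 0.008 True True [(0, 85), (11, 85), (22, 90)] [-0.17  0.54  2.36  2.7   0.73 -1.44] [-0.6   0.76  1.48 -0.07  1.43  1.45]
30 0.022 True True [(0, 85), (11, 85), (22, 90)] [-0.16  0.49  2.35  2.67  0.68 -1.41] [-0.6   0.77  1.44 -0.07  1.45  1.45]
40 -0.01 True True [(0, 90), (11, 90), (22, 90)] [-0.14  0.52  2.3   2.66  0.57 -1.38] [-0.6   0.84  1.4  -0.09  1.6   1.46]
40 0.008 True True [(0, 90), (11, 90), (22, 90)] [-0.14  0.47  2.28  2.61  0.52 -1.32] [-0.59  0.86  1.35 -0.09  1.63  1.46]
40 0.022 True True [(0, 90), (11, 90), (22, 90)] [-0.14  0.43  2.27  2.57  0.47 -1.26] [-0.59  0.87  1.31 -0.09  1.65  1.46]
```

```bash
sed -i 's/^ALPHA=.*/ALPHA=np.radians(33); GR=np.array([.008,0,.040])/' h.py
python3 - <<'E'
import h; from h import *
bar=np.array([.6195,.076,.2255]); 
for y in(11,14):
  for t in range(0,91,5):
    q=inverse_kinematics(*pose(bar,[.098,0,.0355],np.radians(y),np.radians(t)))
    print(y,t,None if q is None else np.round(q,2))
move_ptp([.42,.2,.36],pose([0,0,0],[0,0,0],np.radians(-26))[1])
L0=[.440,-.253,0];yl=np.radians(-26)
a=pose(np.add(L0,[0,0,.1]),[0,0,0],yl); move_ptp(*a)
b=pose(L0,[0,0,0],yl); print(servo_line(b[0],b[1],rate=.12,contact_N=8))
move_gripper(.02); print("gap",current_finger_gap(),current_position().round(4) if hasattr(current_position(),'round') else current_position(),b[0],current_clock())
c=capture("top");cv2.imwrite("pics/g_top.png",c["image"]);d=capture("side");cv2.imwrite("pics/g_side.png",d["image"])
A=cv2.resize(c["image"][250:370,330:490],(400,300));B=cv2.resize(d["image"][270:390,240:400],(400,300));cv2.imwrite("pics/g.png",np.hstack([A,B]))
E
```

```text
11 0 [ 0.04  0.6   1.27 -0.09  1.84  1.42]
11 5 [ 0.03  0.56  1.33 -0.08  1.73  1.42]
11 10 [ 0.03  0.52  1.4  -0.06  1.63  1.41]
11 15 [ 0.02  0.47  1.46 -0.05  1.52  1.41]
11 20 [ 0.01  0.43  1.53 -0.04  1.4   1.4 ]
11 25 [ 0.    0.4   1.59 -0.03  1.29  1.39]
11 30 [-0.01  0.37  1.66 -0.01  1.17  1.38]
11 35 [-0.02  0.34  1.73  0.01  1.04  1.36]
11 40 [-0.03  0.31  1.79  0.03  0.92  1.33]
11 45 [-0.04  0.29  1.86  0.07  0.79  1.29]
11 50 [-0.05  0.28  1.92  0.12  0.65  1.24]
11 55 [-0.07  0.28  1.99  0.2   0.51  1.16]
11 60 [-0.08  0.28  2.05  0.35  0.37  1.  ]
11 65 [-0.1   0.3   2.11  0.68  0.24  0.66]
11 70 None
11 75 [-0.13  0.36  2.23  2.21  0.26 -0.89]
11 80 [-0.14  0.42  2.28  2.52  0.42 -1.22]
11 85 [-0.15  0.49  2.33  2.65  0.61 -1.38]
11 90 [-0.16  0.57  2.36  2.72  0.8  -1.47]
14 0 [ 0.05  0.6   1.27 -0.11  1.83  1.37]
14 5 [ 0.04  0.56  1.33 -0.1   1.73  1.37]
14 10 [ 0.03  0.52  1.4  -0.08  1.62  1.37]
14 15 [ 0.02  0.47  1.46 -0.07  1.51  1.36]
14 20 [ 0.01  0.43  1.53 -0.05  1.4   1.35]
14 25 [-0.    0.4   1.59 -0.04  1.29  1.34]
14 30 [-0.01  0.37  1.66 -0.01  1.17  1.32]
14 35 [-0.03  0.34  1.72  0.01  1.05  1.29]
14 40 [-0.04  0.31  1.79  0.04  0.92  1.26]
14 45 [-0.06  0.29  1.86  0.09  0.79  1.21]
14 50 [-0.07  0.28  1.92  0.15  0.66  1.15]
14 55 [-0.09  0.28  1.99  0.25  0.53  1.04]
14 60 [-0.11  0.28  2.05  0.42  0.39  0.86]
14 65 [-0.13  0.3   2.11  0.77  0.28  0.51]
14 70 [-0.15  0.33  2.17  1.41  0.23 -0.15]
14 75 [-0.16  0.37  2.22  2.03  0.3  -0.79]
14 80 [-0.18  0.42  2.27  2.36  0.44 -1.14]
14 85 [-0.2   0.49  2.32  2.52  0.62 -1.33]
14 90 [-0.21  0.57  2.36  2.6   0.81 -1.44]
False
gap 0.03987679044125429 [ 0.438  -0.2518  0.0241] [ 0.4378895  -0.25197064  0.02406526] 6.6583
```

View pics/g.png

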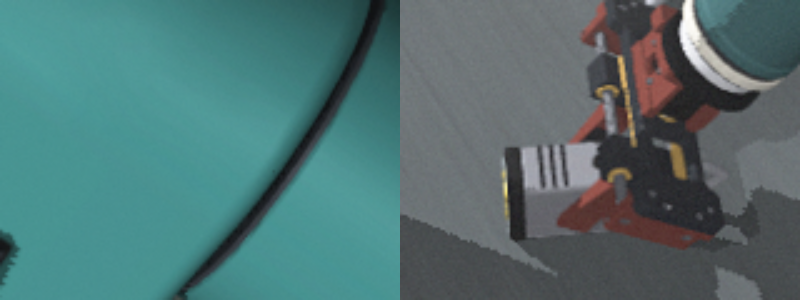

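Run:
```python
from h import *
L0=[.440,-.253,0];yl=np.radians(-26)
f0=np.array(current_force())
servo_line(pose(np.add(L0,[0,0,.2]),[0,0,0],yl)[0],rate=.2)
sleep(.2); print("weight",np.array(current_force())-f0,"gap",current_finger_gap())
bar=np.array([.6195,.076,.2255])
move_ptp(*pose(bar+[0,0,.09],[.080,0,.010]))
servo_line(*pose(bar+[0,0,.035],[.080,0,.010]),rate=.15)
sleep(.3); print(current_position(),current_force(),current_clock())
import pickle
for n in("top","side"):
    c=capture(n);pickle.dump(c,open(n+"1.pkl","wb"));cv2.imwrite(f"pics/h_{n}.png",c["image"])
    uv=project(c,[bar])[0].astype(int); print(n,uv)
    u,v=uv; u=np.clip(u,80,560);v=np.clip(v,60,420)
    im=c["image"][v-60:v+60,u-80:u+80]
    if n=="top": A=cv2.resize(im,(400,300),interpolation=3)
    else: B=cv2.resize(im,(800,600),interpolation=3)
cv2.imwrite("pics/h1.png",B);cv2.imwrite("pics/h2.png",A)
```

```text
weight [ 0.28995214 -0.85863592 -3.38320743] gap 0.04024707129952985
[0.53907202 0.06030024 0.27536765] [ 0.77332229  0.67914954 -3.54355226] 10.2417
top [243 218]
side [298 135]
```

View pics/h1.png

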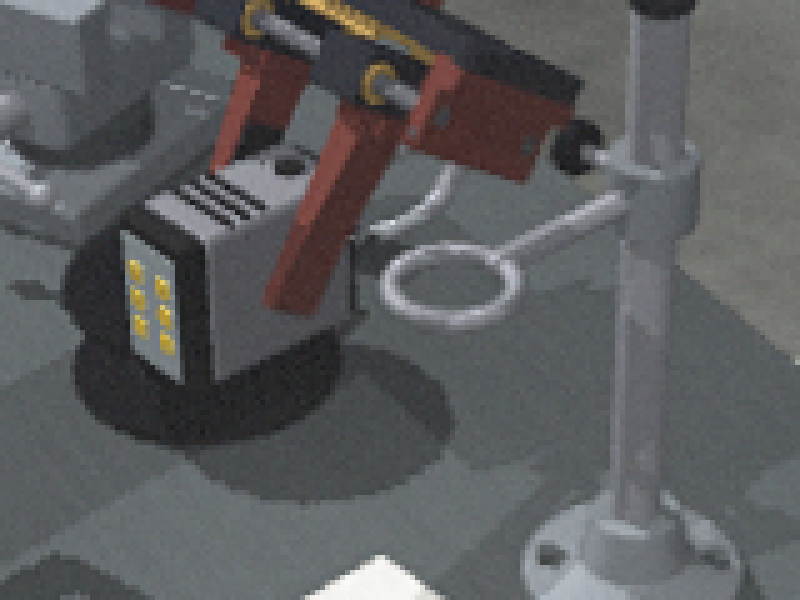

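```bash
cat >> h.py <<'E'
def lampwire(tcp,quat,yaw,tilt=0.):
    """model points (lamp frame lists) -> world using TCP reading"""
    R=lampR(yaw,tilt); zt=np.array([-np.sin(ALPHA),0,-np.cos(ALPHA)]); g=GR+.019*zt
    o=np.asarray(tcp)-R@g
    B=[[x,y,z] for x in(-.045,.04) for y in(-.02,.02) for z in(0,.066)]
    E=[(B[i],B[j]) for i in range(8) for j in range(i) if sum(np.array(B[i])!=np.array(B[j]))==1]
    E+=[([.05,0,.053],[.09,0,.053]),([.09,0,.053],[.112,0,.0355]),([.112,0,.0355],[.09,0,.018]),([.09,0,.018],[.058,0,.018])]
    return [(o+R@np.array(a),o+R@np.array(b)) for a,b in E]
def ringpts(bar,yaw=YAW):
    c=np.array(bar)+.0265*np.array([np.cos(yaw),np.sin(yaw),0]); a=np.linspace(0,6.283,60)
    return c+np.c_[.0265*np.cos(a),.0265*np.sin(a),0*a]
def overlay(c,bar,tcp,yaw,tilt=0.,box=None,k=5):
    im=cv2.resize(c["image"],None,fx=k,fy=k,interpolation=2)
    for a,b in lampwire(tcp,None,yaw,tilt):
        p=(project(c,[a,b])+.5)*k; cv2.line(im,tuple(p[0].astype(int)),tuple(p[1].astype(int)),(0,255,0),1)
    p=((project(c,ringpts(bar))+.5)*k).astype(int); cv2.polylines(im,[p.reshape(-1,1,2)],True,(0,0,255),1)
    u,v=project(c,[bar])[0]; u0=int(np.clip(u-80,0,480));v0=int(np.clip(v-60,0,360))
    return im[v0*k:(v0+120)*k,u0*k:(u0+160)*k]
E
python3 - <<'E'
from h import *
import pickle
bar=[.6195,.076,.2255]
o=[overlay(pickle.load(open(n+"1.pkl","rb")),bar,current_position(),YAW,k=3 if n=="top" else 5) for n in("side","top")]
cv2.imwrite("pics/ov.png",cv2.resize(o[0],(800,600))); cv2.imwrite("pics/ov2.png",o[1])
a=np.zeros((360,960,3),np.uint8);a[:,:480]=cv2.resize(o[0],(480,360));a[:,480:]=o[1];cv2.imwrite("pics/ov3.png",cv2.resize(a,(800,300)))
E
```

```text
(no output)
```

View pics/ov.png

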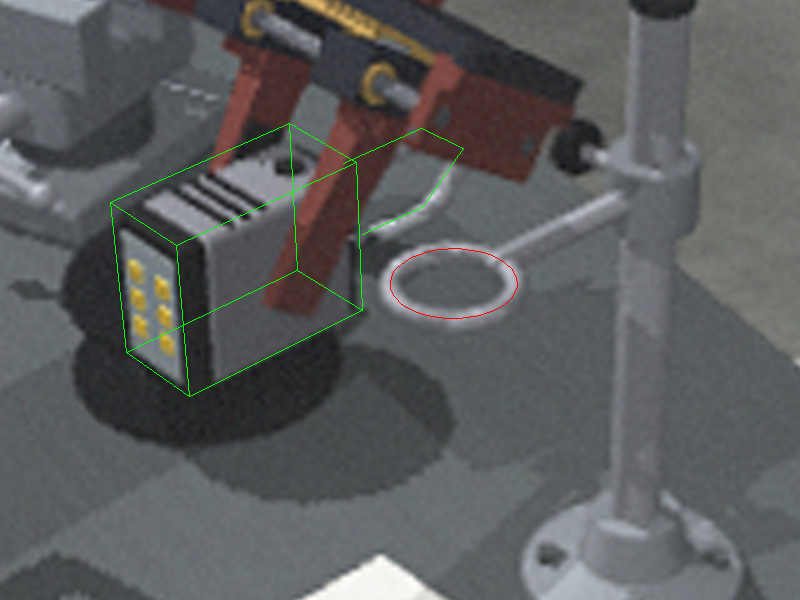

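Run:
```python
from h import *
bar=np.array([.6195,.076,.2255]); P=lambda dz:pose(bar+[0,0,dz],[.079,0,.010])
servo_line(*P(.015),rate=.08); sleep(.2); f0=np.array(current_force())
z0=current_position()[2]-.015
r=servo_line(*P(-.015),rate=.025,contact_N=1.5); dz=current_position()[2]-z0
print("contact",r,dz,np.array(current_force())-f0,current_clock())
if r:
    base=dz
    for k in range(1,13):
        servo_line(*P(base-.002*k),rate=.04); f=np.array(current_force())-f0
        print(k*2,f.round(2),current_position()[2]-z0)
        if np.linalg.norm(f)>9: break
print(current_clock(),current_finger_gap())
```

```text
contact True -0.0025762807982948055 [0.32896456 0.30064976 2.70263898] 11.6583
2 [-1.91 -0.94  3.28] -0.004967486045059866
4 [-0.33 -1.26  3.55] -0.006898815786459123
6 [-0.14 -0.34  3.72] -0.00884594354303242
8 [-0.52 -1.09  4.5 ] -0.010878554041940325
10 [-1.08 -2.14  4.13] -0.012913552125780992
12 [-0.84 -1.47  5.21] -0.01492470816777719
14 [-1.31 -1.93  3.82] -0.016968758798379086
16 [-2.94 -2.02  4.89] -0.018976844900104678
18 [-2.48 -2.56  3.15] -0.021002481614018853
20 [-2.45 -1.75  3.79] -0.023017731785074852
22 [-3.08 -3.31  2.93] -0.025069665955637532
24 [-5.61 -3.91  5.39] -0.02659835871449534
14.6583 0.03979499987538257
```

Run:
```python
from h import *
c=capture("side"); bar=[.6195,.076,.224]
cv2.imwrite("pics/p1.png",overlay(c,bar,current_position(),YAW,k=5)); print(current_position())
```

```text
[0.53906537 0.06011554 0.21316813]
```

View pics/p1.png

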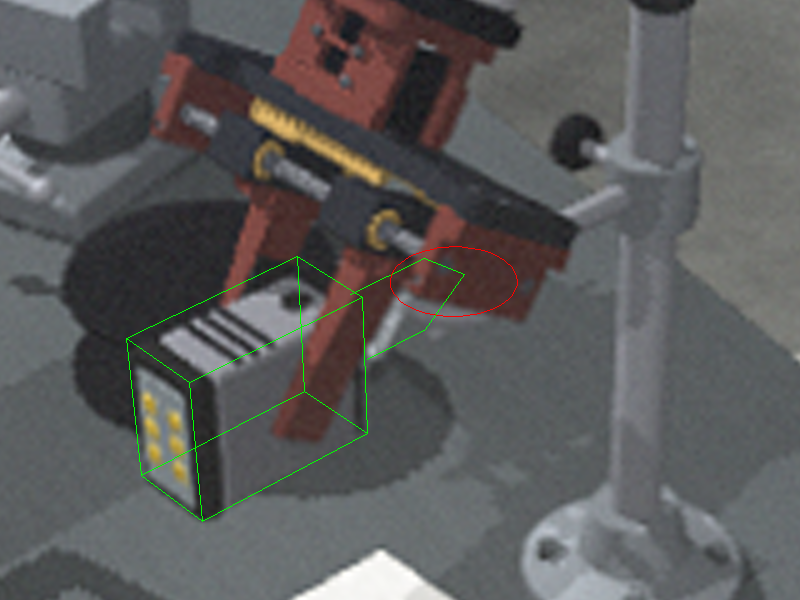

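Run:
```python
from h import *
c=capture("side"); u,v=project(c,[[.6195,.076,.224]])[0].astype(int)
cv2.imwrite("pics/p2.png",cv2.resize(c["image"][v-20:v+25,u-30:u+30],(800,600),interpolation=cv2.INTER_CUBIC))
```

```text
(no output)
```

View pics/p2.png

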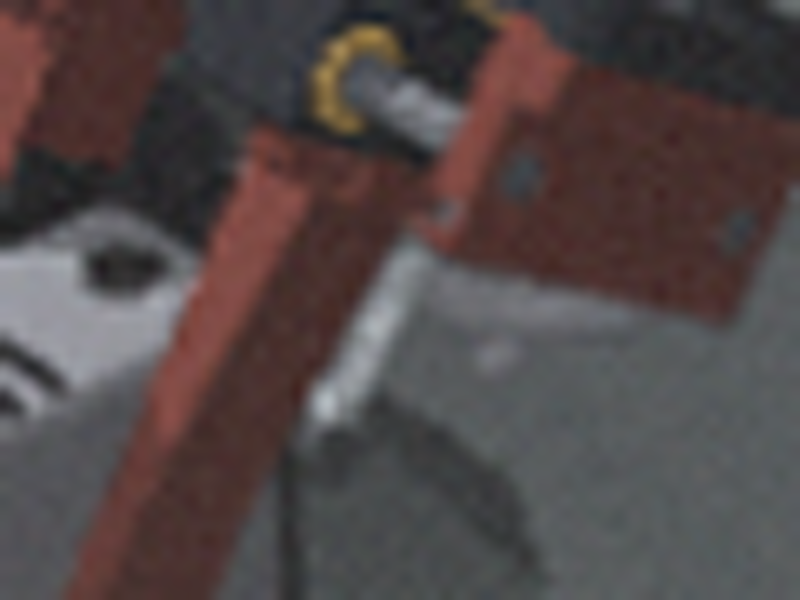

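Run:
```python
from h import *
p0=np.array(current_position());q0=current_orientation();d=np.array([np.cos(YAW),np.sin(YAW),0])
print("f",np.round(current_force(),2))
for k in range(1,8):
    servo_line(p0-d*.003*k,q0,rate=.05); f=np.array(current_force()); print(3*k,f.round(2),np.linalg.norm(f-[.5,.3,-3.5]).round(1))
    if np.linalg.norm(f-[.5,.3,-3.5])>12: break
print(current_clock())
c=capture("side"); u,v=project(c,[[.6195,.076,.224]])[0].astype(int)
cv2.imwrite("pics/p3.png",cv2.resize(c["image"][v-30:v+45,u-60:u+40],(800,600),interpolation=cv2.INTER_CUBIC))
```

```text
f [-5.89 -3.6   1.02]
3 [-4.81 -1.63 -2.79] 5.7
6 [-4.42 -1.47 -4.24] 5.3
9 [-4.44 -1.23 -4.09] 5.2
12 [-0.2  -0.35 -3.89] 1.0
15 [ 0.15 -0.14 -3.79] 0.6
18 [-0.06 -0.78 -4.1 ] 1.4
21 [ 4.54  1.19 -2.88] 4.2
16.5083
```

View pics/p3.png

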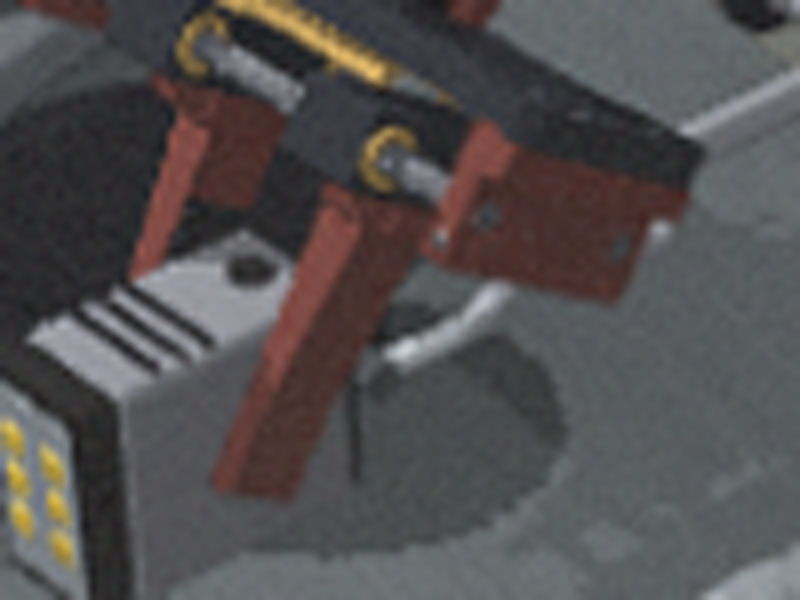

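Run:
```python
from h import *
p=np.array(current_position());q0=current_orientation();d=np.array([np.cos(YAW),np.sin(YAW),0]);e=np.array([0,0,1.])
p1=p+d*.004; servo_line(p1,q0,rate=.05); sleep(.1);print(np.round(current_force(),2))
r=servo_line(p1+e*.012,q0,rate=.02,contact_N=2); u=current_position()[2]-p1[2]; print("up",r,u,np.round(current_force(),2))
servo_line(p1,q0,rate=.06); sleep(.1)
r=servo_line(p1-e*.016,q0,rate=.02,contact_N=2); l=current_position()[2]-p1[2]; print("down",r,l,np.round(current_force(),2))
servo_line(p1+e*(u+l)/2,q0,rate=.06); sleep(.1);f0=np.array(current_force())
m=np.array(current_position())
r=servo_line(m-d*.015,q0,rate=.02,contact_N=2);b=np.array(current_position()); print("back",r,(m-b)@d,np.round(current_force(),2))
servo_line(b+d*.004,q0,rate=.06); print(list(current_position()),current_clock())
```

```text
[-0.09 -0.02 -3.61]
up True 0.003801118441429052 [ 0.11 -0.44 -4.81]
down True -0.004713964831567524 [1.96 0.2  1.33]
back True 0.0027207427643588774 [1.82 0.65 1.78]
[np.float64(0.5246488986283617), np.float64(0.057373706376837634), np.float64(0.21154436051115932)] 18.9917
```

```bash
cat > tilt.py <<'E'
from h import *
import sys,json
lp=np.array([.0957,0,.0345]); R=lampR(YAW); zt=np.array([-np.sin(ALPHA),0,-np.cos(ALPHA)]); g=GR+.019*zt
def run(steps,bar,f0):
    off=np.zeros(3)
    for t,rate in steps:
        y=YAW+np.radians(6)*min(t/50,1)
        p,q=pose(bar+off,lp,y,np.radians(t))
        try: servo_line(p,q,rate=rate)
        except PlanningError as e: print(t,"plan",e); break
        f=np.array(current_force())-f0; n=np.linalg.norm(f)
        for _ in range(3):
            if n<2.5: break
            off+=.0012*f/n; servo_line(pose(bar+off,lp,y,np.radians(t))[0],q,rate=.03); f=np.array(current_force())-f0; n=np.linalg.norm(f)
        print(t,f.round(1),(off*1000).round(1),np.round(current_joint_pos(),2)[3:5])
        if n>9: print("STOP");break
    json.dump([list(bar+off),t],open("st.json","w")); print(current_clock(),current_finger_gap())
E
python3 - <<'E'
from tilt import *
sleep(.1);f0=np.array(current_force());print(f0.round(2))
f0=np.array([0,0,-3.7])
bar=np.array(current_position())-R@(g-lp); print("bar",bar.round(4))
run([(t,.04) for t in range(5,56,5)],bar,f0)
E
```

```text
[ 0.56 -0.67 -3.05]
bar [0.6206 0.076  0.222 ]
5 [ 1.   0.2 -1.2] [0. 0. 0.] [-0.08  1.73]
10 [-0.  -1.2 -0.6] [0. 0. 0.] [-0.07  1.63]
15 [-0.5  0.1  0.1] [0. 0. 0.] [-0.06  1.52]
20 [-0.3  0.2 -0.6] [0. 0. 0.] [-0.05  1.4 ]
25 [-0.4  0.2 -0. ] [0. 0. 0.] [-0.04  1.29]
30 [-0.6  0.3 -0.4] [0. 0. 0.] [-0.02  1.17]
35 [ 1.7  0.3 -0.3] [0. 0. 0.] [0.01 1.05]
40 [ 0.5  0.8 -0.1] [0. 0. 0.] [0.05 0.92]
45 [-0.4 -0.2 -0.2] [0. 0. 0.] [0.1 0.8]
50 [ 0.2  0.4 -0.4] [0. 0. 0.] [0.18 0.67]
55 [-0.2 -0.3  0.2] [0. 0. 0.] [0.29 0.54]
23.1333 0.039829505320995585
```

Free of the ring so far; on through the wrist's tight zone.

Run:
```python
from tilt import *
bar=np.array(json.load(open("st.json"))[0])
run([(t,.012) for t in np.arange(57.5,80.1,2.5)]+[(84,.02)],bar,np.array([0,0,-3.7]))
c=capture("side"); u,v=project(c,[[.6195,.076,.19]])[0].astype(int)
cv2.imwrite("pics/t1.png",cv2.resize(c["image"][v-50:v+70,u-90:u+70],(800,600),interpolation=cv2.INTER_CUBIC))
```

```text
57.5 [ 0.5  0.3 -1. ] [0. 0. 0.] [0.37 0.48]
60.0 [-0.1 -0.3  0.5] [0. 0. 0.] [0.48 0.42]
62.5 [-0.3  0.6 -0.3] [0. 0. 0.] [0.63 0.37]
65.0 [-0.7 -0.2 -1. ] [0. 0. 0.] [0.82 0.32]
67.5 [-0.5  0.3 -0.6] [0. 0. 0.] [1.07 0.29]
70.0 [-0.1 -0.2  0.6] [0. 0. 0.] [1.37 0.28]
72.5 [-0.2  0.4  0.1] [0. 0. 0.] [1.65 0.3 ]
75.0 [-0.2 -0.4 -0.4] [0. 0. 0.] [1.9  0.34]
77.5 [ 0.4 -0.4 -0.3] [0. 0. 0.] [2.08 0.4 ]
80.0 [-0.1 -0.7  0.4] [0. 0. 0.] [2.22 0.47]
84 [ 0.1 -0.2 -0.5] [0. 0. 0.] [2.36 0.6 ]
28.7083 0.03989195247153368
```

View pics/t1.png

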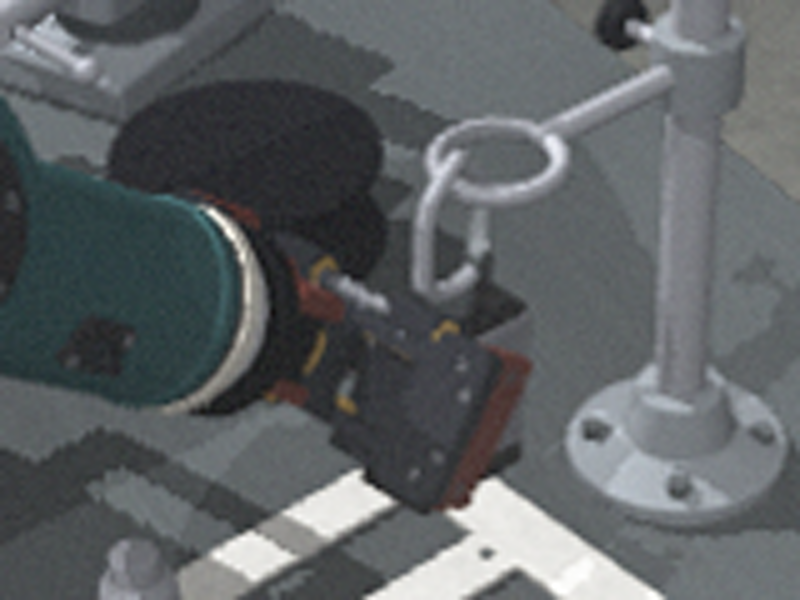

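Run:
```python
from tilt import *
p=np.array(current_position());q=current_orientation();zt_=Ro.from_quat(q).apply([0,0,1]);print("tool z",zt_.round(2))
for dz in(0,-.006):
  for k in(.03,.06,.09,.12):
    a=inverse_kinematics(p+[0,0,dz]-zt_*k,q); print(dz,k,None if a is None else np.round(a,2))
r=servo_line(p-[0,0,.012],q,rate=.02,contact_N=2.5); print(r,current_position()[2]-p[2],np.round(current_force(),2),current_clock())
```

```text
tool z [ 0.74  0.23 -0.63]
0 0.03 [-0.28  0.41  2.33  2.28  0.59 -1.19]
0 0.06 [-0.32  0.34  2.37  2.18  0.58 -1.11]
0 0.09 None
0 0.12 None
-0.006 0.03 [-0.28  0.43  2.34  2.31  0.6  -1.22]
-0.006 0.06 [-0.32  0.36  2.37  2.21  0.59 -1.15]
-0.006 0.09 None
-0.006 0.12 None
True -0.00293753671859473 [-0.04 -1.13  4.86] 29.0917
```

Run:
```python
from tilt import *
p=np.array(current_position());q=current_orientation();z=Ro.from_quat(q).apply([0,0,1])
servo_line(p+[0,0,.0012],q,rate=.02); sleep(.2); print(np.round(current_force(),2))
p=np.array(current_position())
move_gripper(.086); sleep(.3); print("gap",current_finger_gap(),np.round(current_force(),2))
servo_line(p-z*.058,q,rate=.05); p2=np.array(current_position())
print(current_clock())
for dx,dz,t in((-.04,.02,65),(-.06,.04,60),(-.08,.06,50),(-.05,.1,50),(-.1,.1,40)):
    qq=pose([0,0,0],[0,0,0],YAW+np.radians(6),np.radians(t))[1]
    a=inverse_kinematics(p2+[dx,dx*.3,dz],qq); print(dx,dz,t,None if a is None else np.round(a,2))
c=capture("side"); u,v=project(c,[[.6195,.076,.17]])[0].astype(int)
cv2.imwrite("pics/r1.png",cv2.resize(c["image"][v-60:v+60,u-90:u+70],(800,600),interpolation=cv2.INTER_CUBIC))
```

```text
[ 1.29  0.29 -4.41]
gap 0.08590823676430552 [0.53 0.86 0.1 ]
32.0667
-0.04 0.02 65 [-0.22  0.14  2.15  0.67  0.44  0.5 ]
-0.06 0.04 60 [-0.21  0.08  2.09  0.41  0.59  0.76]
-0.08 0.06 50 [-0.16  0.08  1.96  0.17  0.85  1.02]
-0.05 0.1 50 [-0.13  0.08  1.84  0.15  0.96  1.08]
-0.1 0.1 40 [-0.11  0.08  1.8   0.05  1.15  1.14]
```

View pics/r1.png

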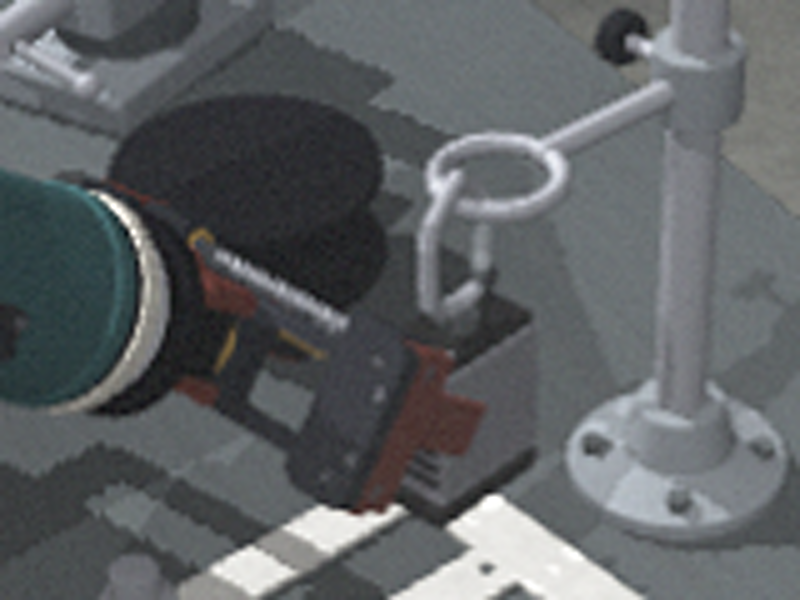

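Run:
```python
from tilt import *
p2=np.array(current_position());y=YAW+np.radians(6)
qt=lambda t:pose([0,0,0],[0,0,0],y,np.radians(t))[1]
servo_line(p2+[-.04,-.012,.02],qt(65),rate=.012)
servo_line(p2+[-.1,-.03,.1],qt(40),rate=.06)
print(current_clock(),np.round(current_force(),2)); sleep(3)
for n in("side","top"):
    c=capture(n);P=cloud(c);ok=c["range_z"]>0
    for s in silhouettes(n,"lamp")[:2]:
        k=P[s["region"]&ok]; print(n,round(s["conf"],2),np.round(s["xy"]),np.median(k,0).round(3),np.percentile(k,2,0).round(3),np.percentile(k,98,0).round(3))
    for qn in("pliers","collet_a","bottle","screwdriver"):
        for s in silhouettes(n,qn)[:2]: print("  ",qn,round(s["conf"],2),np.median(P[s["region"]&ok],0).round(3))
    if n=="side":
        u,v=project(c,[[.6195,.076,.15]])[0].astype(int); im=c["image"][v-60:v+60,u-90:u+70]
        cv2.imwrite("pics/e1.png",cv2.resize(im,(800,600),interpolation=cv2.INTER_CUBIC))
print(current_clock())
```

```text
37.95 [-0.07 -0.28 -0.75]
side 0.69 [301. 172.] [0.609 0.06  0.137] [0.585 0.046 0.083] [0.651 0.082 0.228]
   pliers 0.81 [ 0.648 -0.09   0.011]
   collet_a 0.75 [ 0.502 -0.456  0.018]
   collet_a 0.71 [0.48  0.129 0.021]
   bottle 0.94 [ 0.733 -0.237  0.083]
   screwdriver 0.89 [0.406 0.317 0.018]
top 0.73 [251. 230.] [0.606 0.071 0.163] [0.585 0.05  0.085] [0.649 0.096 0.237]
top 0.63 [116. 218.] [0.659 0.375 0.06 ] [0.596 0.314 0.005] [0.729 0.449 0.064]
   pliers 0.82 [ 0.658 -0.082  0.015]
   collet_a 0.53 [ 0.507 -0.444  0.02 ]
   bottle 0.68 [ 0.735 -0.214  0.1  ]
   screwdriver 0.85 [0.413 0.348 0.023]
41.55
```

View pics/e1.png

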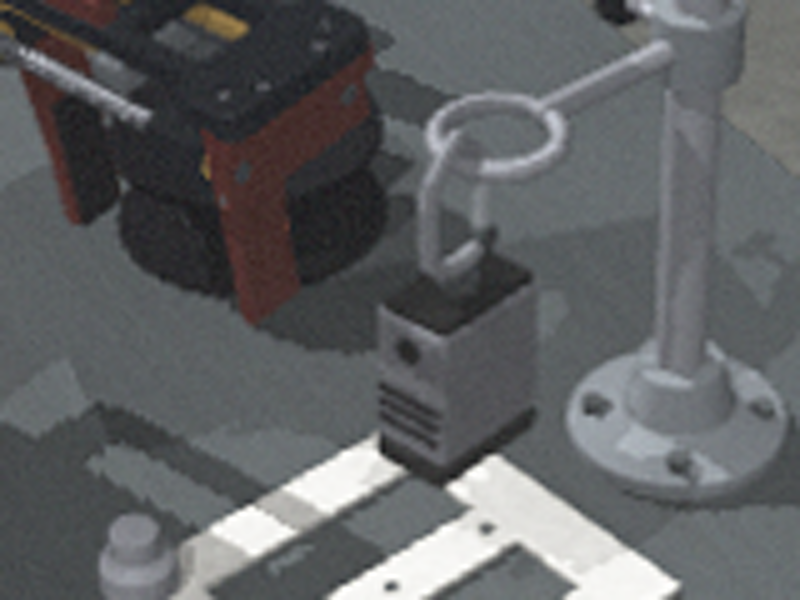

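The picture shows the lamp hanging upright from the ring's near bar (hook at 440,150 in the crop). The gripper is clear of it, at about (250,300), and the other things are where they were.

```bash
python3 -c "
from bench import *
sleep(1.5);print(current_clock(),current_force(),current_qvel());close_job()"
```

```text
43.05 [ 0.23587718  0.34558735 -0.02048513] [-0.00040039  0.00134846 -0.00100951  0.0018613   0.00157373  0.00258833]
the job is handed in; nothing more can be done
```

The lamp hangs by its shut snap hook from the tool-post ring, and I handed the job in at 43 s of the 64 s allowed; no verdict came back.

**How it went:**
- **Pick-up:** I gripped the lamp with the tool leaning 33° towards the hook. With an upright grip the arm could not have tilted the lamp far enough later.
- **Hooking:** I lowered the gate onto the ring's near bar by feel, then drew the lamp back 21 mm. The bar passed the nose, the force fell to about zero, and the picture showed the gate shut.
- **Letting down:** I turned the lamp about the bar to 84° and set its weight on the ring. I then opened the fingers and backed off.

**Last checks:**
- **Lamp:** the last picture shows the lamp upright on the near bar and the gripper clear of it. Its underside is at about z 0.083 m, against the panel's 0.004 m. I saw no swing, but did not measure its speed.
- **Forces:** the highest reading was about 9 N while pressing the open gate, and about the same while setting the weight down. The limits are 20 N and 35 N.
- **Other things:** the pliers, bottle and collet_a were found within a few millimetres of their first positions. collet_b was within a few millimetres in the side view, but the networks missed it in the last top view. The jug and spool were not checked separately.

**What disagreed:**
- The two cameras differ by about 5 mm in y and 4 mm in z at the ring, so I found the bar's height and the bow's centre by contact.
- The screwdriver's median differs from the first one by about 7 mm (side) and 20 mm (top). Different parts of it showed in the pictures, and the arm never came near it.
- The lamp probably slipped a few degrees in the grip during pressing; this did no harm.

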